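# Make up two resin-craft kits on their boards

### The arm

A 6-joint arm with a two-finger parallel gripper is mounted at the origin on a cart in front of the work surface, level with it; the furniture and walls round the work are solid. World frame = base frame: x ahead of the robot, y to its left, z up, the work surface at z = 0. Lengths are in m, angles in rad, forces in N, time in s.
With the tool pointing down it reaches from about 0.35 to 0.775 m from the base axis. Payload 5.5 kg.
Tool frame: the origin (TCP) lies at the very end of the fingers, on their centre line; the grasp point (between the pads) lies env.pinch_z behind it (env.pinch_z is the distance from the TCP to the grasp point, in m); z points along the fingers, y is the line along which they close (so a half turn about z gives the same grasp; the last joint's range is limited). The gripper opens to 85 mm and grips with 20 to 120 N. Pads are 22 mm wide; open, the fingers measure 114 mm over their backs; the gripper's body (76 mm by 85 mm) begins 54 mm behind the grasp point. The pads swing forward as they close: fully open they stand 13 mm farther back than shut.
Start: joints at [1.081, 0.313, 0.046, 1.304, 0, 1.431], TCP at [0.197, 0.54, 0.231] pointing down, gripper open.
Joint ranges: [-2.76, 2.76], [-0.86, 1.69], [-1.03, 1.26], [-2.2, 2.34], [-1.47, 1.5], [-3.14, 3.14]. Speed limits (rad/s): [2.57, 2.57, 3.14, 3.14, 3.14, 3.14].

### API

Orientations are given as a unit quaternion [w, x, y, z].
In Python, from workcell import env, eyes gives the robot as it stands.
- The arm moves only by the shell command python3 -m jog 'ROWS' [FORCE]. ROWS is JSON, one flat list of numbers, 7 for each row, row after row: the shift along the world's x, y, z as a fraction of full scale, then the turn, a rotation vector about the world's x, y, z as a fraction of full scale, then the opening, from -1 (shut) to 1 (fully open), so that 0 is half open. A call has 1 to 12 rows; each row is the pose to reach, as a shift and turn from the pose commanded when the call began, turning the shorter way round; what a row does not reach only later rows make up. Full scale, the value 1, is 20 cm for a shift and pi rad for a turn. A row lasts 1/12 s, in which the tool goes at most 41.7 mm and 7.16 degrees, less where a joint would pass 70% of its speed; a pose out of reach is approached as far as the arm can. A call with a number of a shift or a turn outside -1 to 1 is refused whole. A call with a gripper value outside its range is refused whole. The fingers move at their own pace and stop on an object; FORCE is the grip in N (left out, the last holds). Time passes only in rows, so rows that repeat a pose let the fingers close. It gives the time, the measured TCP pose, the force, the opening and the grip force at its end, in the units of the state.
- env.get_state(): the state, without advancing time (a new reading comes with each control period).
- eyes.read_camera(name): name is "scene" or "top" or "wrist"; returns (picture, depth): 384x512x3 uint8, red, green, blue; 384x512 float32, m along the optical axis (not along the pixel's ray), 0 where there is no reading.
- eyes.calibration(name): a dict with "fx", "fy", "cx", "cy" (pixels), "k1" (the pictures are not rectified: a ray, as slopes to the right and down, at radius r is drawn at 1 + k1 r^2 times it, then the intrinsics apply), "R" (3x3) and "t" (3): a world point X has camera coordinates R X + t; the wrist camera has in their place "tool_from_camera" (4x4, takes a point from camera to tool coordinates, whose origin is the TCP and whose axes are the flange's). Camera axes: x right, y down, z forward; pixel columns grow to the right and rows downward; lengths in m; the calibration is good to about 2 mm. A picture is of the moment at which its call begins: read the wrist's pose just before it. calibration takes no time and is no camera call.
- env.hand_in(): hands the job in; it is judged then, once.
The state is a dict: "clock": time; "joint_pos": joint angles; "qvel": joint speeds; "tau": joint torques, N m; "tcp_pos": TCP position; "orientation": TCP orientation; "wrist_force": force on the tool from outside, world axes, zero at the start; "ft_torque": the same for the moment, N m; "finger_gap": finger opening in m; "grip_force": force on a finger pad.
Only numpy, scipy, OpenCV 4.12 (cv2) and the standard library are available. Lean on these libraries where they do the work, as an engineer would, in place of code of your own. Each camera call takes 0.05 s, during which the arm holds its last target. There are 200 camera calls.

### The job

Make up the two kits from the stock standing between the two plywood kit boards, everything upright and flat on the bottom of its pocket. On the long board with three round pockets stand the resin bottle in the pocket next to the hand slot, the open mixing cup in the middle pocket and the lidded pigment jar in the pocket at the far end; on the short board stand the timer in the oblong pocket and the open straight-sided vial in the round one. The little spool stand with a disc on top is not needed.

Things in the scene. Friction and masses are not known exactly. Their poses are not given: they have to be found in the camera images.
- bottle_mid (a point): small squeeze bottle of resin with screw collar and thin pointed nozzle, 30 mm in diameter, 86 mm tall in all: the round body is the lowest 54 mm, the collar (20 mm) reaches to 62 mm, the nozzle (10 mm) to 86 mm. It stands upright in the stock; grip it round the body, 40 to 50 mm above its foot, so that the nozzle stays clear of the gripper. The point is on its axis, 43 mm above its foot; z up.
- cup_mid (a point): open translucent grey mixing cup with tapered wall and a set amber residue inside, 41 mm across the rim, about 33 mm at the foot, 28 mm tall, light; treat as rigid. Can be gripped across the outside near the rim. The point is on its axis, 14 mm above its foot; z up.
- jar_mid (a point): low pigment jar with broad screw lid (fixed), 40 mm in diameter, 36 mm tall; the lid is the upper 11 mm. The point is on its axis, 18 mm above its foot; z up.
- vial_mid (a point): open vial, a plain straight-sided tube with closed foot, 33 mm in diameter, 40 mm tall. The point is on its axis, 20 mm above its foot; z up.
- cure_timer_mid (a point): small kitchen timer standing on edge like a thick card, 22 mm thick (its x axis), 58 mm wide (its y axis), 52 mm tall (its z axis, up). Grip it across its thickness. The point is at its centre, 26 mm above its foot.
- long_board: flat plywood kit board 290 x 100 x 12 mm with a 22 x 60 mm hand slot through one end (x = -118 mm) and three round pockets 62 mm in diameter, 4 mm deep (floor 8 mm above the table), at x = -60 (next to the slot), +20 (middle), +100 mm (far end), y = 0. Origin: centre of its underside on the table; x along the board away from the slot, z up. Fixed to the table.
- short_board: flat plywood kit board 230 x 100 x 12 mm with a 22 x 60 mm hand slot through one end (x = -88 mm), an oblong pocket 82 mm long (along x) by 46 mm centred at x = -20 mm and a round pocket 62 mm in diameter centred at x = +70 mm, y = 0, both 4 mm deep (floor 8 mm above the table). Origin: centre of its underside on the table; x along the board away from the slot, z up. Fixed to the table.
There are look-alikes about, which are no part of the job. What is shaped like the part that bears cup_mid but purple or yellow is not meant.

How it is judged:
By the outcome, as a careful person would: the job done as asked, in the order asked, and still so for the second after the job is handed in, with the robot touching nothing.
It also fails if it takes over 144 s, if anything falls off the work surface, if the arm or the gripper's body presses on something with over 40 N, if the wrist force passes 120 N, or if a joint passes its speed limit or range.

## Working session

There is one attempt and no reset: what is moved stays moved. The work goes in short steps, Python scripts to look and compute and a shell command to move; the robot and the scene stay as the last step left them, time stands still between calls to the robot, and variables do not carry over. Pictures are saved under pics/ and viewed, at most 14 in all, crops included, and the job is handed in when it is done.

```bash
mkdir -p pics; cat > h.py <<'E'
from workcell import env, eyes
import numpy as np, cv2
def grab(n):
    s=env.get_state(); p,d=eyes.read_camera(n); return s,p,d
def save(n,f):
    s,p,d=grab(n); cv2.imwrite('pics/'+f+'.png',p[:,:,::-1]); np.savez('pics/'+f+'.npz',p=p,d=d,pos=s['tcp_pos'],q=s['orientation']); return s,p,d
E
python3 - <<'E'
from h import *
print(env.pinch_z, env.get_state())
for n in('scene','top','wrist'):
    c=eyes.calibration(n); print(n,c)
save('top','top0'); save('scene','scene0')
E
```

```text
0.0187 {'clock': 0.0, 'joint_pos': array([ 1.08140275e+00,  3.14018841e-01,  4.49504477e-02,  1.30360391e+00,
       -2.92452650e-06,  1.43122859e+00]), 'qvel': array([-2.15069877e-04, -1.72017750e-04, -1.44001416e-05,  1.14988035e-03,
       -1.63166856e-03,  8.53015100e-04]), 'tau': array([-2.00117873e-03, -4.80627823e+01,  2.98530936e+01,  1.92700460e-02,
       -2.22092904e-04, -5.35352200e-06]), 'tcp_pos': array([0.19681448, 0.53970676, 0.23038672]), 'orientation': array([-2.88750146e-04,  1.74022308e-01,  9.84741264e-01, -8.92437996e-04]), 'wrist_force': array([0.12970874, 0.18315684, 0.25116694]), 'ft_torque': array([ 0.04170132,  0.0429665 , -0.00395487]), 'grip_force': 0.0, 'finger_gap': 0.0855731161851691}
scene {'fx': 443.17490312491935, 'fy': 443.17490312491935, 'cx': 254.90361907767706, 'cy': 189.66857262488057, 'k1': -0.1333672177026402, 'R': array([[ 0.8434658 , -0.53672953,  0.02206467],
       [-0.31090711, -0.52125953, -0.79474856],
       [ 0.43806644,  0.66348316, -0.60653762]]), 't': array([-0.45422819,  0.21491019,  0.79663158])}
top {'fx': 447.86756814424854, 'fy': 447.86756814424854, 'cx': 256.0235288163961, 'cy': 188.32309124464254, 'k1': -0.08018556243770442, 'R': array([[ 0.02499966, -0.99953497,  0.01746007],
       [-0.9875732 , -0.02740372, -0.15475206],
       [ 0.15515857, -0.01337435, -0.98779904]]), 't': array([-0.01600629,  0.54181146,  1.12878334])}
wrist {'fx': 324.21373567625767, 'fy': 324.21373567625767, 'cx': 249.60431739611485, 'cy': 190.26925314130003, 'k1': 0.022365910171482588, 'tool_from_camera': array([[-8.08982027e-04, -9.61815192e-01, -2.73698523e-01,
         6.97751417e-02],
       [ 9.99999208e-01, -5.14217315e-04, -1.14870682e-03,
         6.00081350e-04],
       [ 9.64103154e-04, -2.73699236e-01,  9.61814847e-01,
        -1.42753118e-01],
       [ 0.00000000e+00,  0.00000000e+00,  0.00000000e+00,
         1.00000000e+00]])}
```

View pics/top0.png

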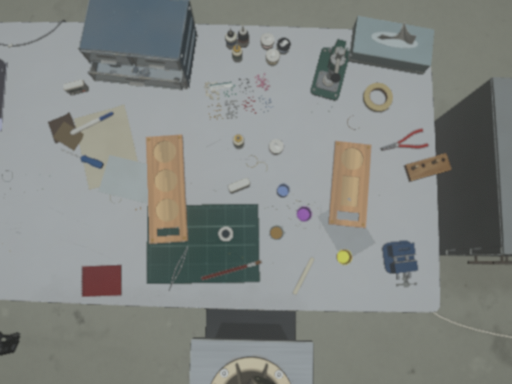

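View pics/scene0.png

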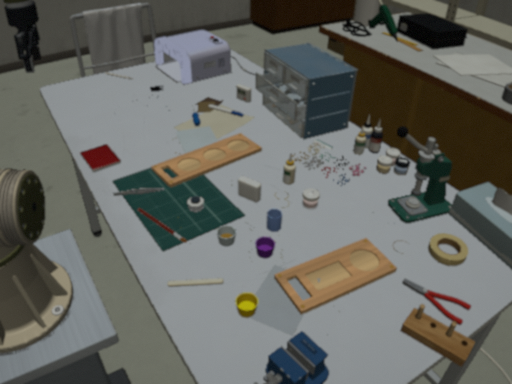

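Top view candidates: 
- Bottle: (238,140), against look-alikes at the back (231,35), (243,36), (237,52). 
- Jar: (276,146), against back jars (268,40), (273,56), (284,45). 
- Cup: amber/grey (277,232), against purple (304,214) and yellow (344,257). 
- Timer: (238,185). Vial: blue (283,190). Spool (not needed): (226,233). 
- Long board at (166,190) with its slot at (168,231). Short board at (350,185) with its slot at (347,216).

```bash
cat >> h.py <<'E'
def slopes(c,uv):
    K=np.array([[c['fx'],0,c['cx']],[0,c['fy'],c['cy']],[0,0,1.]])
    return cv2.undistortPoints(np.array(uv,float).reshape(-1,1,2),K,np.array([c['k1'],0,0,0.])).reshape(-1,2)
def cam_pose(n,pos=None,q=None):
    c=eyes.calibration(n)
    if n!='wrist': return c,c['R'].T,-c['R'].T@c['t']
    from scipy.spatial.transform import Rotation as Ro
    Rt=Ro.from_quat([q[1],q[2],q[3],q[0]]).as_matrix(); T=c['tool_from_camera']
    return c,Rt@T[:3,:3],Rt@T[:3,3]+pos
def plane(n,uv,z,pos=None,q=None):
    c,R,o=cam_pose(n,pos,q); s=slopes(c,uv); d=np.c_[s,np.ones(len(s))]@R.T
    return o+d*((z-o[2])/d[:,2])[:,None]
def cloud(n,d,pos=None,q=None):
    c,R,o=cam_pose(n,pos,q); h,w=d.shape
    uv=np.stack(np.meshgrid(np.arange(w),np.arange(h)),-1).reshape(-1,2)
    s=slopes(c,uv); P=o+(np.c_[s,np.ones(len(s))]*d.reshape(-1,1))@R.T
    P[d.ravel()==0]=np.nan; return P.reshape(h,w,3)
E
python3 - <<'E'
from h import *
f=np.load('pics/top0.npz'); p,d=f['p'],f['d']
P=cloud('top',d)
print('table z',np.nanmedian(P[150:170,205:225,2]),np.nanstd(P[150:170,205:225,2]))
for n,(u,v) in dict(bottle=(238,140),jar=(276,146),timer=(238,185),vial=(283,190),cup=(277,232),purple=(304,214),spool=(226,233)).items():
    w=P[v-16:v+17,u-16:u+17].reshape(-1,3); w=w[np.isfinite(w[:,2])]; t=w[w[:,2]>.012]
    print(n,len(t),'top z',np.round(np.percentile(t[:,2],[50,95]),3) if len(t) else '', 'ray on table',plane('top',[(u,v)],0)[0].round(3), 'ctr',((np.percentile(t[:,:2],2,0)+np.percentile(t[:,:2],98,0))/2).round(3) if len(t) else '', t[:,:2].mean(0).round(3) if len(t) else '')
hsv=cv2.cvtColor(p,cv2.COLOR_RGB2HSV)
m=cv2.inRange(hsv,(5,80,110),(22,255,255)); m[:,:140]=0; 
for k,(a,b) in dict(long=(140,195),short=(320,378)).items():
    mm=np.zeros_like(m); mm[125:250,a:b]=m[125:250,a:b]
    cs,_=cv2.findContours(mm,cv2.RETR_EXTERNAL,cv2.CHAIN_APPROX_NONE); c=max(cs,key=cv2.contourArea)
    X=plane('top',c.reshape(-1,2),.012)[:,:2]
    r=cv2.minAreaRect((X*1000).astype(np.float32)); print(k,cv2.contourArea(c),r,cv2.boxPoints(r).round(0).tolist())
for f,b in(('top0',(195,120,320,250)),('scene0',(170,140,340,270))):
    q=np.load(f'pics/{f}.npz')['p'][b[1]:b[3],b[0]:b[2]]
    cv2.imwrite(f'pics/{f}c.png',cv2.resize(q,None,fx=4.5,fy=4.5,interpolation=cv2.INTER_CUBIC)[:,:,::-1])
E
```

```text
table z 0.0002822113752061206 0.002331399637012655
bottle 132 top z [0.05  0.071] ray on table [0.682 0.051 0.   ] ctr [0.668 0.048] [0.666 0.048]
jar 175 top z [0.035 0.04 ] ray on table [ 0.668 -0.054  0.   ] ctr [ 0.659 -0.052] [ 0.657 -0.052]
timer 206 top z [0.051 0.055] ray on table [0.556 0.047 0.   ] ctr [0.548 0.043] [0.547 0.043]
vial 63 top z [0.031 0.042] ray on table [ 0.546 -0.076  0.   ] ctr [ 0.541 -0.073] [ 0.542 -0.074]
cup 85 top z [0.024 0.03 ] ray on table [ 0.432 -0.061  0.   ] ctr [ 0.429 -0.057] [ 0.431 -0.059]
purple 90 top z [0.024 0.03 ] ray on table [ 0.482 -0.133  0.   ] ctr [ 0.481 -0.128] [ 0.482 -0.131]
spool 160 top z [0.024 0.03 ] ray on table [0.426 0.075 0.   ] ctr [0.423 0.075] [0.423 0.074]
long 3588.5 ((541.275146484375, 239.06680297851562), (285.8509216308594, 98.29228210449219), 4.946605205535889) [[395.0, 276.0], [403.0, 178.0], [688.0, 202.0], [679.0, 300.0]]
short 2699.5 ((567.1295166015625, -256.04998779296875), (94.74153137207031, 224.82069396972656), 85.35185241699219) [[451.0, -294.0], [675.0, -312.0], [683.0, -218.0], [459.0, -200.0]]
```

View pics/scene0c.png

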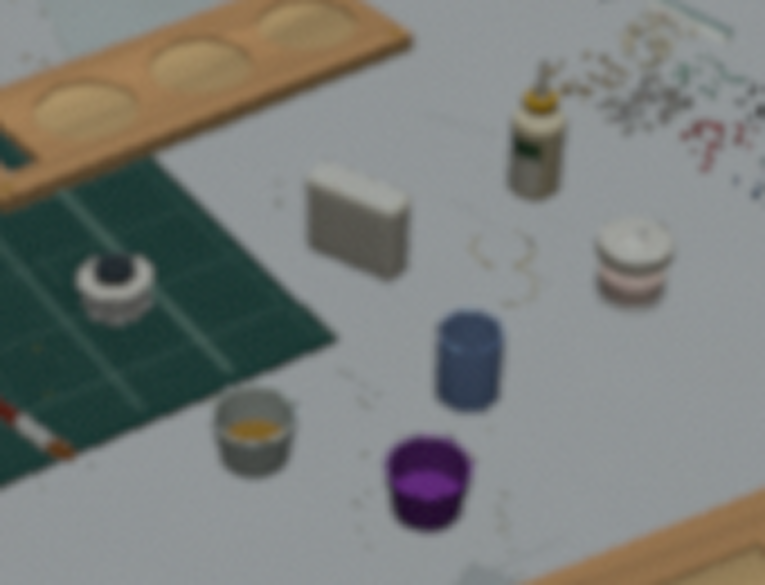

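The crop confirms the choice: bottle with orange collar and nozzle (538,150 in the crop), jar with white lid (632,260), timer (357,220), blue vial (470,360) and grey cup with amber inside (255,430). The purple cup (428,480) and the spool with its dark disc (115,285) stay where they are. Both boards have their slots towards the robot. Moving now.

```bash
python3 -m jog '[1,-1,0,0,0,0.111,1, 1,-1,0,0,0,0.111,1, 1,-1,0,0,0,0.111,1, 1,-1,0,0,0,0.111,1, 1,-1,0,0,0,0.111,1, 1,-1,0,0,0,0.111,1, 1,-1,0,0,0,0.111,1]' 30; python3 -m jog '[1,-1,0,0,0,0,1, 1,-1,0,0,0,0,1, 1,-1,0,0,0,0,1, 1,-1,0,0,0,0,1, 1,-1,0,0,0,0,1, 1,-1,0,0,0,0,1, 1,-1,0,0,0,0,1]'; python3 -m jog '[0.2,-0.45,-0.2,0,0,0,1, 0.2,-0.45,-0.2,0,0,0,1, 0.2,-0.45,-0.2,0,0,0,1, 0.2,-0.45,-0.2,0,0,0,1, 0.2,-0.45,-0.2,0,0,0,1]'
python3 - <<'E'
from h import *
s,p,d=save('wrist','w1'); print(s['tcp_pos'],s['orientation'],s['joint_pos'])
P=cloud('wrist',d,s['tcp_pos'],s['orientation'])
m=P[...,2]>.015; m&=(abs(P[...,0]-.67)<.06)&(abs(P[...,1]-.048)<.04)
for a,b in((.015,.03),(.03,.05),(.05,.058),(.058,.065),(.065,.09)):
    k=m&(P[...,2]>a)&(P[...,2]<b); print(a,k.sum(),np.percentile(P[k],[2,50,98],axis=0).round(4).tolist() if k.any() else '')
E
```

```text
clock: 0.68
tcp_pos: [0.3978, 0.3385, 0.231]
orientation: [-0.0, 0.0, 1.0, -0.0]
wrist_force: [1.1, 1.9, -0.1]
finger_gap: 0.0854
grip_force: 0.0
clock: 1.27
tcp_pos: [0.5988, 0.1375, 0.2306]
orientation: [-0.0, 0.001, 1.0, -0.0]
wrist_force: [0.4, 1.0, 0.4]
finger_gap: 0.0853
grip_force: 0.0
clock: 1.68
tcp_pos: [0.6366, 0.0488, 0.1896]
orientation: [-0.002, 0.002, 1.0, 0.0]
wrist_force: [-0.1, 0.5, 0.8]
finger_gap: 0.0856
grip_force: 0.0
[0.63657893 0.04881159 0.18963215] [-1.59356486e-03  1.93234616e-03  9.99996828e-01  2.64599204e-04] [-4.92849792e-02  4.53875742e-01  1.51482100e-01  1.27161129e+00
  3.77742153e-04 -4.54208854e-02]
0.015 114 [[0.657, 0.0379, 0.0155], [0.6586, 0.0516, 0.0229], [0.6677, 0.0655, 0.0298]]
0.03 363 [[0.6572, 0.038, 0.0307], [0.6611, 0.0523, 0.0466], [0.6795, 0.0662, 0.0499]]
0.05 166 [[0.6601, 0.0402, 0.0501], [0.6645, 0.0504, 0.051], [0.6778, 0.0633, 0.0574]]
0.058 282 [[0.6626, 0.0432, 0.0587], [0.6691, 0.0517, 0.0623], [0.6803, 0.061, 0.0639]]
0.065 105 [[0.6681, 0.0486, 0.0653], [0.6704, 0.052, 0.0737], [0.673, 0.0555, 0.0865]]
```

View pics/w1.png

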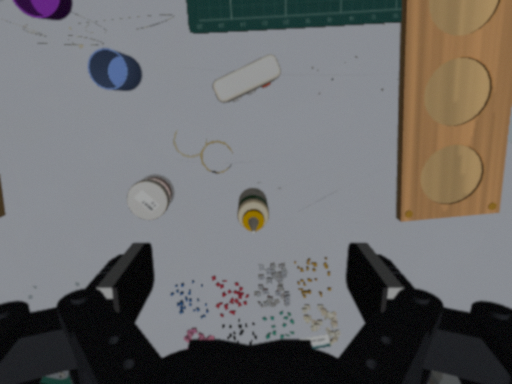

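The wrist view shows the bottle at (253,213), jar (150,198), timer (247,78), vial (115,70) and the long board at right with pockets at (465,10), (457,90) and (451,173). I'll measure what I can from it.

```bash
python3 - <<'E'
from h import *
f=np.load('pics/w1.npz'); p,d,pos,q=f['p'],f['d'],f['pos'],f['q']
P=cloud('wrist',d,pos,q)
def rep(n,c,z0,z1,r=.045):
    k=(np.hypot(P[...,0]-c[0],P[...,1]-c[1])<r)&(P[...,2]>z0)&(P[...,2]<z1)
    X=P[k]; 
    if len(X)<10: return print(n,len(X))
    (cx,cy),rad=cv2.minEnclosingCircle((X[:,:2]).astype(np.float32))
    r=cv2.minAreaRect((X[:,:2]*1000).astype(np.float32))
    print(n,len(X),'circ',round(cx,4),round(cy,4),round(rad,4),'rect',np.round(r[0],1),np.round(r[1],1),round(r[2],1),'zmed',np.median(X[:,2]).round(4))
rep('jar lid',(.657,-.052),.028,.045); rep('vial rim',(.541,-.074),.036,.045)
rep('timer top',(.548,.043),.047,.058); rep('purple',(.481,-.131),.022,.035)
# long board: edges & pockets by colour rays
hsv=cv2.cvtColor(p,cv2.COLOR_RGB2HSV); m=cv2.inRange(hsv,(5,60,60),(25,255,255)); m[:,:390]=0; m[225:]=0
g=cv2.cvtColor(p,cv2.COLOR_RGB2GRAY)
cs,_=cv2.findContours(m,cv2.RETR_EXTERNAL,cv2.CHAIN_APPROX_NONE); c=max(cs,key=cv2.contourArea)
X=plane('wrist',c.reshape(-1,2),.012,pos,q)[:,:2]; pix=c.reshape(-1,2)
L=X[(pix[:,0]<415)&(pix[:,1]<205)&(pix[:,1]>5)]; l=np.polyfit(L[:,0],L[:,1],1); print('left edge y=a x+b',l, 'angle',np.degrees(np.arctan(l[0])))
e=X[(pix[:,1]>200)&(pix[:,0]>410)&(pix[:,0]<490)]; print('far edge',np.round(e[[0,len(e)//2,-1]],4))
for nm,(u,v) in dict(mid=(457,90),far=(451,173)).items():
    # pocket floor/edge: floor hue vs top: use depth-less brightness/sat
    w=hsv[v-30:v+31,u-30:u+31]; print(nm,'floor',hsv[v,u],'top',hsv[v,u-42+0], plane('wrist',[(u,v)],.010,pos,q).round(4))
E
```

```text
jar lid 1313 circ 0.661 -0.0493 0.0199 rect [661.1 -49.2] [39.2 38.3] 11.4 zmed 0.0353
vial rim 332 circ 0.5427 -0.0704 0.0167 rect [543.2 -70.2] [32.6 31.6] 89.6 zmed 0.0397
timer top 1718 circ 0.5515 0.0466 0.0291 rect [551.2  46.6] [20.4 57.8] 24.0 zmed 0.0515
purple 258 circ 0.4894 -0.1265 0.0189 rect [ 494.7 -126.5] [14.  37.5] 0.1 zmed 0.0268
left edge y=a x+b [0.09099097 0.14042224] angle 5.199081834883934
far edge [[0.6906 0.2182]
 [0.6863 0.2577]
 [0.6831 0.2968]]
mid floor [ 18 108 153] top [ 15 127 147] [[0.5609 0.2448 0.01  ]]
far floor [ 18 110 134] top [ 15 128 151] [[0.6409 0.2526 0.01  ]]
```

```bash
python3 -m jog '[0.175,0.016,-0.4,0,0,0,1, 0.175,0.016,-0.4,0,0,0,1, 0.175,0.016,-0.82,0,0,0,1, 0.175,0.016,-0.82,0,0,0,1, 0.175,0.016,-0.82,0,0,0,1, 0.175,0.016,-0.82,0,0,0,1, 0.175,0.016,-0.82,0,0,0,1, 0.175,0.016,-0.82,0,0,0,1, 0.175,0.016,-0.82,0,0,0,1]' 30
```

```text
clock: 2.48
tcp_pos: [0.6746, 0.0537, 0.0313]
orientation: [0.003, 0.0, 1.0, -0.0]
wrist_force: [-0.1, -0.6, 0.6]
finger_gap: 0.0854
grip_force: 0.0
```

```bash
python3 -m jog '[-0.01,-0.008,-0.01,0,0,0,1, -0.01,-0.008,-0.01,0,0,0,0, -0.01,-0.008,-0.01,0,0,0,-1, -0.01,-0.008,-0.01,0,0,0,-1, -0.01,-0.008,-0.01,0,0,0,-1, -0.01,-0.008,-0.01,0,0,0,-1, -0.01,-0.008,-0.01,0,0,0,-1, -0.01,-0.008,-0.01,0,0,0,-1, -0.01,-0.008,-0.01,0,0,0,-1, -0.01,-0.008,-0.01,0,0,0,-1]' 35
```

```text
clock: 3.32
tcp_pos: [0.6703, 0.0518, 0.0255]
orientation: [0.0, 0.001, 1.0, -0.0]
wrist_force: [-0.2, -0.5, 2.4]
finger_gap: 0.0281
grip_force: 34.8
```

```bash
python3 -m jog '[0,0,0.4,0,0,0,-1, 0,0,0.4,0,0,0,-1, -0.945,0.91,0.4,0,0,0,-1, -0.945,0.91,0.4,0,0,0,-1, -0.945,0.91,0.4,0,0,0,-1, -0.945,0.91,0.4,0,0,0,-1, -0.945,0.91,0.4,0,0,0,-1, -0.945,0.91,0.4,0,0,0,-1, -0.945,0.91,0.4,0,0,0,-1, -0.945,0.91,0.4,0,0,0,-1, -0.945,0.91,0.4,0,0,0,-1]'
python3 - <<'E'
from h import *
save('wrist','w2')
E
```

```text
clock: 4.23
tcp_pos: [0.481, 0.2342, 0.1054]
orientation: [0.0, -0.0, 1.0, -0.0]
wrist_force: [1.1, -0.0, -0.3]
finger_gap: 0.0286
grip_force: 34.9
```

View pics/w2.png

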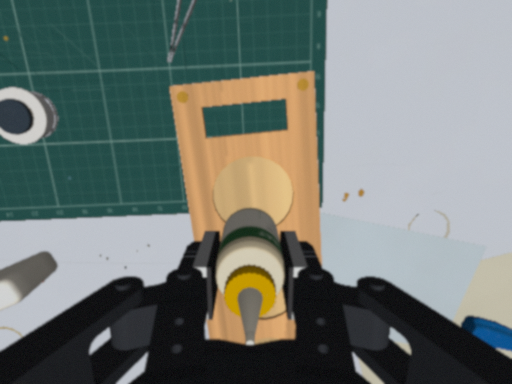

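Picture: bottle held upright over the long board. The first pocket is at about (253,190), spanning 214–293, with its near edge at row 156; the slot is at (245,118). Checking by rays.

```bash
python3 - <<'E'
from h import *
f=np.load('pics/w2.npz'); a=(f['pos'],f['q'])
print(plane('wrist',[(214,190),(293,190),(253,156),(245,118),(172,87),(315,72)],.012,*a).round(4), a[0])
E
```

```text
[[0.4784 0.2077 0.012 ]
 [0.4784 0.2675 0.012 ]
 [0.4524 0.2371 0.012 ]
 [0.4252 0.2314 0.012 ]
 [0.4043 0.1809 0.012 ]
 [0.3946 0.2793 0.012 ]] [0.4809938  0.23424862 0.10538002]
```

```bash
python3 -m jog '[0.005,0.012,-0.2,0,0,0,-1, 0.005,0.012,-0.33,0,0,0,-1, 0.005,0.012,-0.345,0,0,0,-1, 0.005,0.012,-0.355,0,0,0,-1, 0.005,0.012,-0.36,0,0,0,-1, 0.005,0.012,-0.36,0,0,0,-1, 0.005,0.012,-0.36,0,0,0,-1]'; python3 -m jog '[0,0,0,0,0,0,-0.5, 0,0,0,0,0,0,0, 0,0,0,0,0,0,0.5, 0,0,0,0,0,0,1, 0,0,0,0,0,0,1, 0,0,0,0,0,0,1, 0,0,0.15,0,0,0,1, 0,0,0.65,0,0,0,1, 0,0,0.65,0,0,0,1, 0,0,0.65,0,0,0,1, 0,0,0.65,0,0,0,1]'
```

```text
clock: 4.87
tcp_pos: [0.483, 0.2359, 0.034]
orientation: [0.001, 0.001, 1.0, 0.0]
wrist_force: [0.1, -0.5, -0.1]
finger_gap: 0.0284
grip_force: 35.1
clock: 5.78
tcp_pos: [0.4852, 0.2373, 0.1687]
orientation: [0.005, 0.0, 1.0, 0.001]
wrist_force: [0.1, 0.7, 0.2]
finger_gap: 0.0856
grip_force: 0.0
```

```bash
python3 -m jog '[-0.3,-1,0,0,0,0,1, -0.3,-1,0,0,0,0,1, -0.3,-1,0,0,0,0,1, -0.3,-1,0,0,0,0,1, -0.3,-1,0,0,0,0,1, -0.3,-1,0,0,0,0,1]'; python3 -m jog '[0,-0.44,-0.1,0,0,0,1, 0,-0.44,-0.1,0,0,0,1, 0,-0.44,-0.1,0,0,0,1, 0,-0.44,-0.1,0,0,0,1, 0,-0.44,-0.1,0,0,0,1]'
cat >> h.py <<'E'
def rep(P,n,c,z0,z1,r=.045):
    k=(np.hypot(P[...,0]-c[0],P[...,1]-c[1])<r)&(P[...,2]>z0)&(P[...,2]<z1)
    X=P[k]
    if len(X)<10: return print(n,len(X))
    (cx,cy),rad=cv2.minEnclosingCircle((X[:,:2]).astype(np.float32))
    r=cv2.minAreaRect((X[:,:2]*1000).astype(np.float32))
    print(n,len(X),'circ',round(cx,4),round(cy,4),round(rad,4),'rect',np.round(r[0],1),np.round(r[1],1),round(r[2],1),'zmed',np.median(X[:,2]).round(4))
E
python3 - <<'E'
from h import *
s,p,d=save('wrist','w3'); print(s['tcp_pos'])
P=cloud('wrist',d,s['tcp_pos'],s['orientation'])
rep(P,'cup rim',(.431,-.058),.02,.034,.035); rep(P,'cup',(.431,-.058),.01,.034,.035); rep(P,'vial',(.543,-.07),.036,.045,.03); rep(P,'timer',(.5515,.0466),.047,.058)
E
```

```text
clock: 6.28
tcp_pos: [0.4193, 0.031, 0.1622]
orientation: [-0.002, 0.004, 1.0, -0.001]
wrist_force: [-0.6, 0.6, 0.1]
finger_gap: 0.0857
grip_force: 0.0
clock: 6.7
tcp_pos: [0.4214, -0.0515, 0.1426]
orientation: [-0.001, 0.001, 1.0, 0.001]
wrist_force: [-0.1, 0.9, 1.0]
finger_gap: 0.0854
grip_force: 0.0
[ 0.42143919 -0.05146616  0.14261903]
cup rim 575 circ 0.4308 -0.0556 0.0209 rect [430.7 -55.6] [41.1 40.1] 0.5 zmed 0.0267
cup 889 circ 0.4308 -0.0556 0.0209 rect [430.7 -55.6] [41.1 40.1] 0.5 zmed 0.0238
vial 323 circ 0.5424 -0.0705 0.0173 rect [541.9 -70.5] [32.  33.2] 89.6 zmed 0.039
timer 380 circ 0.5555 0.0338 0.0167 rect [552.1  28.7] [14.  33.2] 56.4 zmed 0.0506
```

View pics/w3.png

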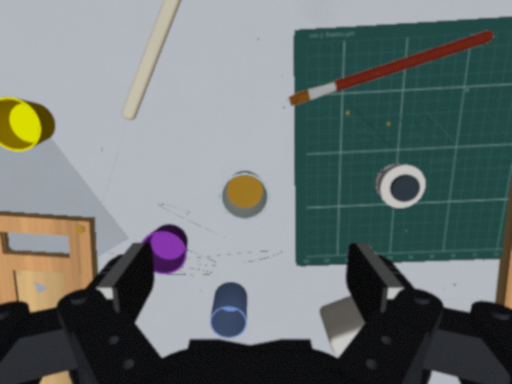

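The wrist view shows the grey amber cup alone at (245,192); purple is at (167,249) and clear of the fingers. Cup centre (0.431,-0.056), rim 41 mm, as expected.

```bash
python3 -m jog '[0.045,-0.02,-0.3,0,0,0,1, 0.045,-0.02,-0.6,0,0,0,1, 0.045,-0.02,-0.65,0,0,0,1, 0.045,-0.02,-0.68,0,0,0,1, 0.045,-0.02,-0.68,0,0,0,1, 0.045,-0.02,-0.68,0,0,0,1, 0.045,-0.02,-0.68,0,0,0,1]'; python3 -m jog '[0,0,0,0,0,0,0.3, 0,0,0,0,0,0,-0.2, 0,0,0,0,0,0,-1, 0,0,0,0,0,0,-1, 0,0,0,0,0,0,-1, 0,0,0,0,0,0,-1, 0,0,0,0,0,0,-1, 0,0,0,0,0,0,-1, 0,0,0,0,0,0,-1]' 20
```

```text
clock: 7.33
tcp_pos: [0.4324, -0.0551, 0.0086]
orientation: [0.001, -0.0, 1.0, -0.0]
wrist_force: [0.5, 0.0, -0.3]
finger_gap: 0.0855
grip_force: 0.0
clock: 8.08
tcp_pos: [0.4318, -0.056, 0.0083]
orientation: [0.001, 0.001, 1.0, -0.0]
wrist_force: [-0.9, 0.6, 6.9]
finger_gap: 0.0389
grip_force: 19.3
```

```bash
python3 -m jog '[0,0,0.2,0,0,0,-1, 0,0,0.4,0,0,0,-1, 0,0,0.5,0,0,0,-1, 0.4,1,0.5,0,0,0,-1, 0.4,1,0.5,0,0,0,-1, 0.4,1,0.5,0,0,0,-1, 0.4,1,0.5,0,0,0,-1, 0.4,1,0.5,0,0,0,-1, 0.4,1,0.5,0,0,0,-1]'; python3 -m jog '[0.26,0.5,0,0,0,0,-1, 0.26,0.5,0,0,0,0,-1, 0.26,0.5,0,0,0,0,-1, 0.26,0.5,0,0,0,0,-1, 0.26,0.5,-0.2,0,0,0,-1, 0.26,0.5,-0.2,0,0,0,-1]'
python3 - <<'E'
from h import *
s,p,d=save('wrist','w4'); print(s['tcp_pos'])
E
```

```text
clock: 8.83
tcp_pos: [0.5135, 0.1492, 0.1078]
orientation: [0.002, -0.002, 1.0, 0.001]
wrist_force: [0.5, -0.9, -0.2]
finger_gap: 0.0391
grip_force: 20.6
clock: 9.33
tcp_pos: [0.5594, 0.243, 0.0618]
orientation: [-0.004, 0.0, 1.0, -0.001]
wrist_force: [-1.9, -1.0, -2.5]
finger_gap: 0.0391
grip_force: 20.6
[0.55936309 0.24299669 0.06182421]
```

View pics/w4.png

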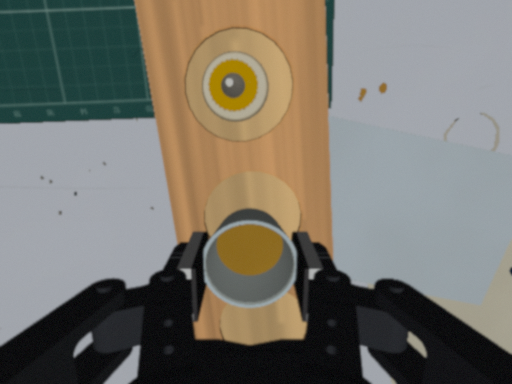

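Picture: the bottle stands upright in its pocket (236,85). The cup hangs over the middle pocket (252,215). Lowering.

```bash
python3 -m jog '[0,0,-0.1,0,0,0,-1, 0,0,-0.2,0,0,0,-1, 0,0,-0.225,0,0,0,-1, 0,0,-0.225,0,0,0,-1, 0,0,-0.225,0,0,0,-1, 0,0,-0.225,0,0,0,-1]'
```

```text
clock: 9.88
tcp_pos: [0.5641, 0.2442, 0.0241]
orientation: [0.001, 0.001, 1.0, 0.0]
wrist_force: [0.4, -0.1, -0.8]
finger_gap: 0.0391
grip_force: 20.7
```

```bash
python3 -m jog '[-0.01,0,-0.015,0,0,0,-1, -0.01,0,-0.03,0,0,0,-1, -0.01,0,-0.04,0,0,0,-1, -0.01,0,-0.04,0,0,0,-1, -0.01,0,-0.04,0,0,0,-1]'
```

```text
clock: 10.3
tcp_pos: [0.5615, 0.2444, 0.0163]
orientation: [0.001, 0.0, 1.0, 0.0]
wrist_force: [-4.3, -1.4, 12.3]
finger_gap: 0.039
grip_force: 21.3
```

```bash
python3 -m jog '[0,0,0.005,0,0,0,-0.3, 0,0,0.005,0,0,0,0.2, 0,0,0.005,0,0,0,1, 0,0,0.005,0,0,0,1, 0,0,0.005,0,0,0,1, 0,0,0.15,0,0,0,1, 0,0,0.5,0,0,0,1, 0,0,0.5,0,0,0,1, 0,0,0.6,0,0,0,1, 0,0,0.6,0,0,0,1]'; python3 -m jog '[0.3,-1,0,0,0,0,1, 0.3,-1,0,0,0,0,1, 0.3,-1,0,0,0,0,1, 0.3,-1,0,0,0,0,1, 0.3,-1,0,0,0,0,1, 0.3,-1,0,0,0,0,1]';  python3 -m jog '[0.15,-0.47,0,0,0,0,1, 0.15,-0.47,0,0,0,0,1, 0.15,-0.47,0,0,0,0,1, 0.15,-0.47,0,0,0,0,1, 0.15,-0.47,0,0,0,0,1]'
python3 - <<'E'
from h import *
s,p,d=save('wrist','w5'); print(s['tcp_pos'])
P=cloud('wrist',d,s['tcp_pos'],s['orientation'])
rep(P,'jar lid',(.661,-.049),.028,.045)
E
```

```text
clock: 11.13
tcp_pos: [0.5641, 0.2451, 0.1397]
orientation: [0.004, 0.0, 1.0, 0.001]
wrist_force: [1.0, -0.5, 0.3]
finger_gap: 0.0857
grip_force: 0.0
clock: 11.63
tcp_pos: [0.623, 0.037, 0.1331]
orientation: [0.0, 0.004, 1.0, -0.001]
wrist_force: [1.0, 0.3, -0.1]
finger_gap: 0.0857
grip_force: 0.0
clock: 12.05
tcp_pos: [0.6506, -0.0505, 0.1331]
orientation: [-0.001, 0.002, 1.0, 0.0]
wrist_force: [-1.0, 0.5, -0.4]
finger_gap: 0.0853
grip_force: 0.0
[ 0.6506061  -0.05049256  0.13305096]
jar lid 1916 circ 0.6611 -0.0499 0.0199 rect [660.8 -50. ] [38.6 38.7] 88.7 zmed 0.0352
```

```bash
python3 -m jog '[0.05,0,-0.3,0,0,0,1, 0.05,0,-0.5,0,0,0,1, 0.05,0,-0.6,0,0,0,1, 0.05,0,-0.61,0,0,0,1, 0.05,0,-0.61,0,0,0,1, 0.05,0,-0.61,0,0,0,1]'; python3 -m jog '[0,0,0,0,0,0,0.3, 0,0,0,0,0,0,-0.2, 0,0,0,0,0,0,-1, 0,0,0,0,0,0,-1, 0,0,0,0,0,0,-1, 0,0,0,0,0,0,-1, 0,0,0,0,0,0,-1, 0,0,0,0,0,0,-1]' 35; python3 -m jog '[0,0,0.2,0,0,0,-1, 0,0,0.4,0,0,0,-1, 0,0,0.5,0,0,0,-1, 0,1,0.5,0,0,0,-1, 0,1,0.5,0,0,0,-1, 0,1,0.5,0,0,0,-1, 0,1,0.5,0,0,0,-1, 0,1,0.5,0,0,0,-1, 0,1,0.5,0,0,0,-1, 0,1,0.5,0,0,0,-1]'
```

```text
clock: 12.6
tcp_pos: [0.6617, -0.0487, 0.0139]
orientation: [0.001, -0.0, 1.0, 0.0]
wrist_force: [0.4, 0.0, 0.4]
finger_gap: 0.0853
grip_force: 0.0
clock: 13.27
tcp_pos: [0.6622, -0.0501, 0.0144]
orientation: [0.001, 0.001, 1.0, -0.0]
wrist_force: [-1.4, 0.6, 6.2]
finger_gap: 0.0379
grip_force: 34.5
clock: 14.1
tcp_pos: [0.6608, 0.1524, 0.1127]
orientation: [0.0, -0.001, 1.0, -0.0]
wrist_force: [0.3, 0.0, -1.3]
finger_gap: 0.0381
grip_force: 35.5
```

```bash
python3 -m jog '[-0.1,0.495,0,0,0,0,-1, -0.1,0.495,0,0,0,0,-1, -0.1,0.495,0,0,0,0,-1, -0.1,0.495,-0.2,0,0,0,-1, -0.1,0.495,-0.35,0,0,0,-1, -0.1,0.495,-0.4,0,0,0,-1, -0.1,0.495,-0.4,0,0,0,-1, -0.1,0.495,-0.4,0,0,0,-1]'
python3 - <<'E'
from h import *
s,p,d=save('wrist','w6'); print(s['tcp_pos'])
E
```

```text
clock: 14.77
tcp_pos: [0.6413, 0.2478, 0.0326]
orientation: [-0.0, 0.001, 1.0, -0.0]
wrist_force: [0.2, -0.0, -0.5]
finger_gap: 0.0379
grip_force: 35.5
[0.64131775 0.24779769 0.03258665]
```

View pics/w6.png

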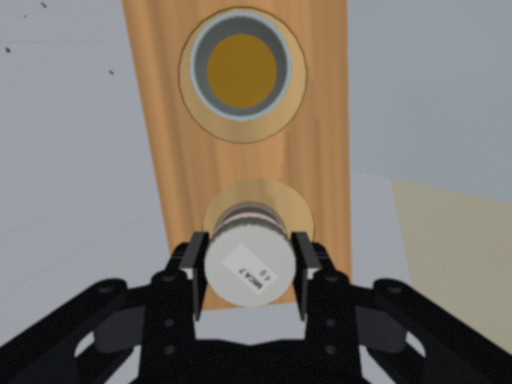

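Picture: the cup sits flat in the middle pocket (240,72). The jar is over the far pocket, which spans columns 205–313, so it needs a shift of about 3 mm in +y.

```bash
python3 -m jog '[0,0.015,-0.02,0,0,0,-1, 0,0.015,-0.04,0,0,0,-1, 0,0.015,-0.05,0,0,0,-1, 0,0.015,-0.055,0,0,0,-1, 0,0.015,-0.055,0,0,0,-1, 0,0.015,-0.055,0,0,0,-1]'
```

```text
clock: 15.32
tcp_pos: [0.6416, 0.2523, 0.0224]
orientation: [0.001, 0.001, 1.0, 0.0]
wrist_force: [-1.0, -0.5, 5.6]
finger_gap: 0.0383
grip_force: 35.9
```

```bash
python3 -m jog '[0,0,0.003,0,0,0,-0.3, 0,0,0.003,0,0,0,0.2, 0,0,0.003,0,0,0,1, 0,0,0.003,0,0,0,1, 0,0,0.003,0,0,0,1, 0,0,0.15,0,0,0,1, 0,0,0.5,0,0,0,1, 0,0,0.7,0,0,0,1, 0,0,0.7,0,0,0,1, 0,0,0.7,0,0,0,1]'; python3 -m jog '[-0.45,-1,0,0,0,-0.367,1, -0.45,-1,0,0,0,-0.367,1, -0.45,-1,0,0,0,-0.367,1, -0.45,-1,0,0,0,-0.367,1, -0.45,-1,0,0,0,-0.367,1, -0.45,-1,0,0,0,-0.367,1, -0.45,-1,0,0,0,-0.367,1, -0.45,-1,0,0,0,-0.367,1, -0.45,-1,0,0,0,-0.367,1, -0.45,-1,0,0,0,-0.367,1, -0.45,-1,0,0,0,-0.367,1, -0.45,-1,0,0,0,-0.367,1]'
python3 - <<'E'
from h import *
s,p,d=save('wrist','w7'); print(s['tcp_pos'],s['orientation'],s['joint_pos'])
P=cloud('wrist',d,s['tcp_pos'],s['orientation'])
rep(P,'timer',(.5515,.0466),.047,.058)
E
```

```text
clock: 16.15
tcp_pos: [0.6447, 0.2533, 0.1695]
orientation: [0.006, 0.0, 1.0, 0.002]
wrist_force: [0.5, 0.6, 1.3]
finger_gap: 0.0853
grip_force: 0.0
clock: 17.15
tcp_pos: [0.5508, 0.0522, 0.1609]
orientation: [-0.0, 0.545, 0.838, -0.0]
wrist_force: [-0.2, -0.6, 0.7]
finger_gap: 0.0855
grip_force: 0.0
[0.5508115  0.05219606 0.16085501] [-2.63047672e-04  5.45056060e-01  8.38399548e-01 -1.41350090e-04] [-5.06318643e-02  3.02270028e-01 -1.44129290e-01  1.12499393e+00
  1.95505468e-05  1.10228015e+00]
timer 1562 circ 0.551 0.0471 0.0289 rect [550.7  47.2] [19.6 56.7] 24.4 zmed 0.0517
```

```bash
python3 -m jog '[0,-0.026,-0.2,0,0,0,1, 0,-0.026,-0.4,0,0,0,1, 0,-0.026,-0.6,0,0,0,1, 0,-0.026,-0.71,0,0,0,1, 0,-0.026,-0.71,0,0,0,1, 0,-0.026,-0.71,0,0,0,1, 0,-0.026,-0.71,0,0,0,1]'; python3 -m jog '[0,0,0,0,0,0,0.3, 0,0,0,0,0,0,-0.2, 0,0,0,0,0,0,-1, 0,0,0,0,0,0,-1, 0,0,0,0,0,0,-1, 0,0,0,0,0,0,-1, 0,0,0,0,0,0,-1, 0,0,0,0,0,0,-1, 0,0,0,0,0,0,-1, 0,0,0,0,0,0,-1]' 35
```

```text
clock: 17.78
tcp_pos: [0.5523, 0.047, 0.0207]
orientation: [0.001, 0.545, 0.838, 0.001]
wrist_force: [0.7, -0.2, -0.1]
finger_gap: 0.0857
grip_force: 0.0
clock: 18.62
tcp_pos: [0.5515, 0.047, 0.0199]
orientation: [0.0, 0.546, 0.838, 0.0]
wrist_force: [-0.9, -0.3, 6.2]
finger_gap: 0.0192
grip_force: 34.8
```

```bash
python3 -m jog '[0,0,0.2,0,0,0,-1, 0,0,0.4,0,0,0,-1, 0,-1,0.55,0,0,0.339,-1, 0,-1,0.55,0,0,0.339,-1, 0,-1,0.55,0,0,0.339,-1, 0,-1,0.55,0,0,0.339,-1, 0,-1,0.55,0,0,0.339,-1, 0,-1,0.55,0,0,0.339,-1, 0,-1,0.55,0,0,0.339,-1, 0,-1,0.55,0,0,0.339,-1, 0,-1,0.55,0,0,0.339,-1, 0,-1,0.55,0,0,0.339,-1]'; python3 -m jog '[-0.02,-0.5,0,0,0,0,-1, -0.02,-0.5,0,0,0,0,-1, -0.02,-0.5,0,0,0,0,-1, -0.02,-0.5,0,0,0,0,-1, -0.02,-0.5,0,0,0,0,-1]'
python3 - <<'E'
from h import *
s,p,d=save('wrist','w8'); print(s['tcp_pos'],s['orientation'])
E
```

```text
clock: 19.62
tcp_pos: [0.5506, -0.1531, 0.1287]
orientation: [-0.001, 0.043, 0.999, 0.0]
wrist_force: [-0.1, 0.1, -0.3]
finger_gap: 0.0195
grip_force: 34.5
clock: 20.03
tcp_pos: [0.5466, -0.2536, 0.1287]
orientation: [-0.0, 0.047, 0.999, 0.001]
wrist_force: [-0.1, 0.3, -0.8]
finger_gap: 0.0196
grip_force: 34.7
[ 0.54658236 -0.25356084  0.1286756 ] [-4.54973774e-04  4.65894872e-02  9.98913845e-01  5.85342893e-04]
```

View pics/w8.png

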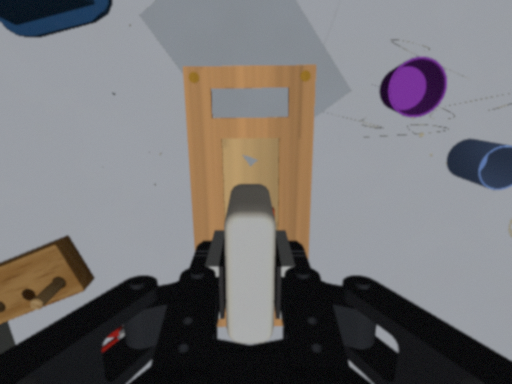

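Picture: timer held above the short board. Slot at (250,102), near corners (185,68) and (316,66), oblong pocket's near edge at row 138, columns 223–280.

```bash
python3 - <<'E'
from h import *
f=np.load('pics/w8.npz'); a=(f['pos'],f['q']); p=f['p']
print(plane('wrist',[(185,68),(316,66),(212,102),(288,102),(222,140),(279,140),(221,200),(280,200)],.012,*a)[:,:2].round(4).tolist())
hsv=cv2.cvtColor(p,cv2.COLOR_RGB2HSV); m=cv2.inRange(hsv,(5,70,80),(25,255,255)); E=[]
for v in range(85,215,5):
    u=np.where(m[v,175:330])[0]+175; E.append([(u[0],v),(u[-1],v)])
E=np.array(E); L,R=[plane('wrist',E[:,i],.012,*a)[:,:2] for i in(0,1)]
for X in(L,R):
    k=np.polyfit(X[:,0],X[:,1],1); r=np.polyfit(*X[abs(np.polyval(k,X[:,0])-X[:,1])<.002].T,1); print(np.degrees(np.arctan(r[0])),np.polyval(r,[.547,.637]))
E
```

```text
[[0.4514, -0.2927], [0.4592, -0.1949], [0.4775, -0.2757], [0.483, -0.2173], [0.5072, -0.2714], [0.5114, -0.2262], [0.5568, -0.2781], [0.5615, -0.2288]]
-4.554557317998182 [-0.30170186 -0.30887125]
-4.732807399257856 [-0.20286842 -0.21031965]
```

```bash
python3 -m jog '[0.012,0.008,-0.2,0,0,0,-1, 0.012,0.008,-0.4,0,0,0,-1, 0.012,0.008,-0.46,0,0,0,-1, 0.012,0.008,-0.48,0,0,0,-1, 0.012,0.008,-0.495,0,0,0,-1, 0.012,0.008,-0.505,0,0,0,-1, 0.012,0.008,-0.505,0,0,0,-1, 0.012,0.008,-0.505,0,0,0,-1, 0.012,0.008,-0.505,0,0,0,-1]'
```

```text
clock: 20.83
tcp_pos: [0.5505, -0.2518, 0.0298]
orientation: [0.001, 0.045, 0.999, -0.001]
wrist_force: [-0.3, 0.5, -0.6]
finger_gap: 0.0196
grip_force: 34.7
```

```bash
python3 -m jog '[-0.004,0,-0.005,0,0,0,-1, -0.004,0,-0.01,0,0,0,-1, -0.004,0,-0.012,0,0,0,-1, -0.004,0,-0.012,0,0,0,-1, -0.004,0,-0.012,0,0,0,-1]'
```

```text
clock: 21.25
tcp_pos: [0.5493, -0.2519, 0.0279]
orientation: [0.001, 0.045, 0.999, -0.001]
wrist_force: [-1.8, 1.7, 8.9]
finger_gap: 0.0195
grip_force: 36.1
```

```bash
python3 -m jog '[0,0,0.003,0,0,0,-0.6, 0,0,0.003,0,0,0,-0.2, 0,0,0.003,0,0,0,0.3, 0,0,0.003,0,0,0,1, 0,0,0.003,0,0,0,1, 0,0,0.003,0,0,0,1, 0,0,0.15,0,0,0,1, 0,0,0.4,0,0,0,1, 0,0,0.65,0,0,0,1, 0,0,0.65,0,0,0,1, 0,0,0.65,0,0,0,1, 0,0,0.65,0,0,0,1]'; python3 -m jog '[-0.05,0.906,0,0,0,0,1, -0.05,0.906,0,0,0,0,1, -0.05,0.906,0,0,0,0,1, -0.05,0.906,0,0,0,0,1, -0.05,0.906,0,0,0,0,1, -0.05,0.906,0,0,0,0,1]'
python3 - <<'E'
from h import *
s,p,d=save('wrist','w9'); print(s['tcp_pos'],s['orientation'])
P=cloud('wrist',d,s['tcp_pos'],s['orientation'])
rep(P,'vial',(.5425,-.0705),.035,.045,.03)
E
```

```text
clock: 22.25
tcp_pos: [0.5495, -0.2519, 0.1573]
orientation: [0.001, 0.044, 0.999, -0.001]
wrist_force: [0.3, -0.6, -0.8]
finger_gap: 0.0856
grip_force: 0.0
clock: 22.75
tcp_pos: [0.5365, -0.0661, 0.1539]
orientation: [-0.002, 0.042, 0.999, 0.001]
wrist_force: [-0.4, -0.2, -0.4]
finger_gap: 0.0853
grip_force: 0.0
[ 0.53652001 -0.06608877  0.15385235] [-0.00224228  0.04205781  0.99911216  0.00100302]
vial 296 circ 0.5429 -0.0704 0.0167 rect [542.9 -70.3] [32.3 32.7] 83.8 zmed 0.0394
```

View pics/w9.png

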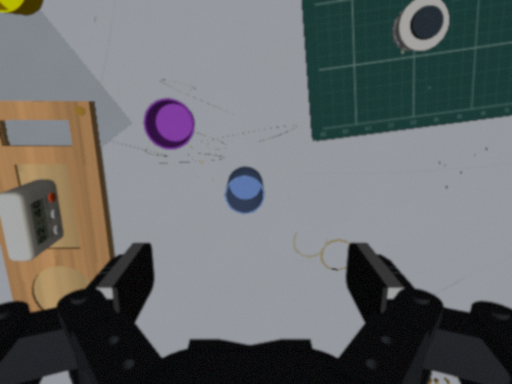

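Picture: the timer stands in the oblong pocket (30,220). The vial is clear at (245,188), rim measured 33 mm.

```bash
python3 -m jog '[0.018,0,-0.2,0,0,0,1, 0.018,0,-0.4,0,0,0,1, 0.018,0,-0.6,0,0,0,1, 0.018,0,-0.72,0,0,0,1, 0.018,0,-0.72,0,0,0,1, 0.018,0,-0.72,0,0,0,1, 0.018,0,-0.72,0,0,0,1]'; python3 -m jog '[0,0,0,0,0,0,0.3, 0,0,0,0,0,0,-0.2, 0,0,0,0,0,0,-1, 0,0,0,0,0,0,-1, 0,0,0,0,0,0,-1, 0,0,0,0,0,0,-1, 0,0,0,0,0,0,-1, 0,0,0,0,0,0,-1, 0,0,0,0,0,0,-1]' 25; python3 -m jog '[0,0,0.2,0,0,0,-1, 0,0,0.4,0,0,0,-1, 0.2,-0.9,0.5,0,0,0,-1, 0.2,-0.9,0.5,0,0,0,-1, 0.2,-0.9,0.5,0,0,0,-1, 0.2,-0.9,0.5,0,0,0,-1, 0.475,-0.945,0.5,0,0,0,-1, 0.475,-0.945,0.5,0,0,0,-1, 0.475,-0.945,0.5,0,0,0,-1, 0.475,-0.945,0.5,0,0,0,-1]'
```

```text
clock: 23.38
tcp_pos: [0.5432, -0.0713, 0.0128]
orientation: [0.001, 0.045, 0.999, -0.0]
wrist_force: [0.2, -0.9, 1.0]
finger_gap: 0.0852
grip_force: 0.0
clock: 24.13
tcp_pos: [0.543, -0.0703, 0.013]
orientation: [0.001, 0.044, 0.999, -0.0]
wrist_force: [-1.9, 0.4, 7.2]
finger_gap: 0.0321
grip_force: 24.9
clock: 24.97
tcp_pos: [0.6375, -0.2597, 0.1108]
orientation: [-0.001, 0.045, 0.999, 0.0]
wrist_force: [-0.4, 0.8, 0.0]
finger_gap: 0.0316
grip_force: 25.3
```

```bash
python3 -m jog '[0.003,0,-0.2,0,0,0,-1, 0.003,0,-0.38,0,0,0,-1, 0.003,0,-0.41,0,0,0,-1, 0.003,0,-0.43,0,0,0,-1, 0.003,0,-0.45,0,0,0,-1, 0.003,0,-0.455,0,0,0,-1, 0.003,0,-0.455,0,0,0,-1, 0.003,0,-0.455,0,0,0,-1]'
python3 - <<'E'
from h import *
s,p,d=save('wrist','w10'); print(s['tcp_pos'],s['wrist_force'])
E
```

```text
clock: 25.63
tcp_pos: [0.639, -0.2597, 0.023]
orientation: [0.001, 0.044, 0.999, -0.001]
wrist_force: [0.1, -0.6, -0.8]
finger_gap: 0.032
grip_force: 25.3
[ 0.63902445 -0.25972034  0.02300906] [ 0.14394002 -0.64124501 -0.76942121]
```

View pics/w10.png

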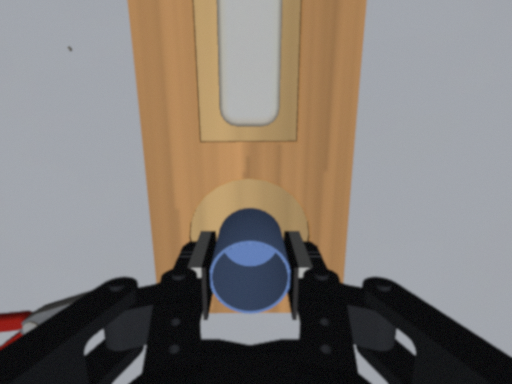

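Picture: the timer is well inside its pocket (248,60). The vial at (250,270) is centred on the round pocket, columns 191–308. Just 2 mm left to lower.

```bash
python3 -m jog '[-0.003,0,-0.006,0,0,0,-1, -0.003,0,-0.012,0,0,0,-1, -0.003,0,-0.014,0,0,0,-1, -0.003,0,-0.014,0,0,0,-1, -0.003,0,-0.014,0,0,0,-1]'; python3 -m jog '[0,0,0.003,0,0,0,-0.4, 0,0,0.003,0,0,0,0, 0,0,0.003,0,0,0,0.5, 0,0,0.003,0,0,0,1, 0,0,0.003,0,0,0,1, 0,0,0.003,0,0,0,1, 0,0,0.15,0,0,0,1, 0,0,0.4,0,0,0,1, 0,0,0.8,0,0,0,1, 0,0,0.8,0,0,0,1, 0,0,0.8,0,0,0,1, 0,0,0.8,0,0,0,1]'; python3 -m jog '[-1,1,0,0,0,0,1, -1,1,0,0,0,0,1, -1,1,0,0,0,0,1, -1,1,0,0,0,0,1, -1,1,0,0,0,0,1, -1,1,0,0,0,0,1, -1,1,0,0,0,0,1, -1,1,0,0,0,0,1]'
python3 - <<'E'
from h import *
s,p,d=save('top','top1'); s,p2,d2=save('scene','scene1')
a=cv2.resize(p[120:260,130:390],(800,431),interpolation=3); cv2.imwrite('pics/t1c.png',a[:,:,::-1])
a=cv2.resize(p2[110:320,140:410],(771,600),interpolation=3); cv2.imwrite('pics/s1c.png',a[:,:,::-1])
P=cloud('scene',d2)
for n,c,z in(('bottle',(.4825,.2365),.07),('cup',(.5625,.244),.025),('jar',(.642,.251),.035),('timer',(.549,-.252),.05),('vial',(.638,-.2595),.04)): rep(P,n,c,z,.11,.04)
E
```

```text
clock: 26.1
tcp_pos: [0.6382, -0.2597, 0.021]
orientation: [0.001, 0.045, 0.999, -0.001]
wrist_force: [-3.2, 1.0, 10.8]
finger_gap: 0.032
grip_force: 26.5
clock: 27.1
tcp_pos: [0.6395, -0.2604, 0.1829]
orientation: [0.004, 0.044, 0.999, -0.002]
wrist_force: [-0.4, 0.2, -0.1]
finger_gap: 0.0854
grip_force: 0.0
clock: 27.77
tcp_pos: [0.4304, -0.0547, 0.176]
orientation: [-0.004, 0.043, 0.999, 0.002]
wrist_force: [-0.4, 1.1, -0.4]
finger_gap: 0.0851
grip_force: 0.0
bottle 40 circ 0.4854 0.2337 0.0101 rect [485.5 235.3] [17.2 16.9] 19.2 zmed 0.0739
cup 34 circ 0.5501 0.2475 0.0182 rect [547.5 248.9] [36.3 10.8] 62.2 zmed 0.0319
jar 0
timer 291 circ 0.5482 -0.2521 0.0297 rect [ 548.1 -253.4] [20.2 58.8] 83.5 zmed 0.0589
vial 119 circ 0.6363 -0.2589 0.0174 rect [ 636.7 -259.4] [32.4 33.2] 44.3 zmed 0.0453
```

View pics/s1c.png

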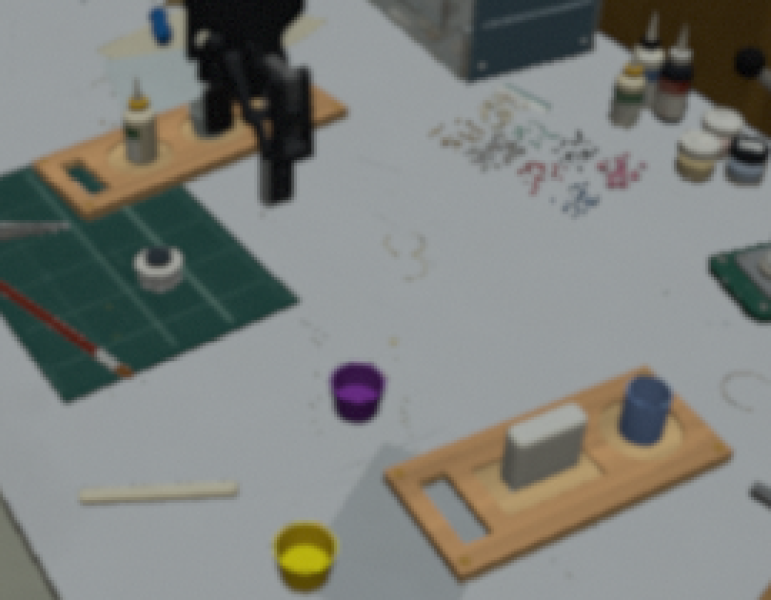

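View pics/t1c.png

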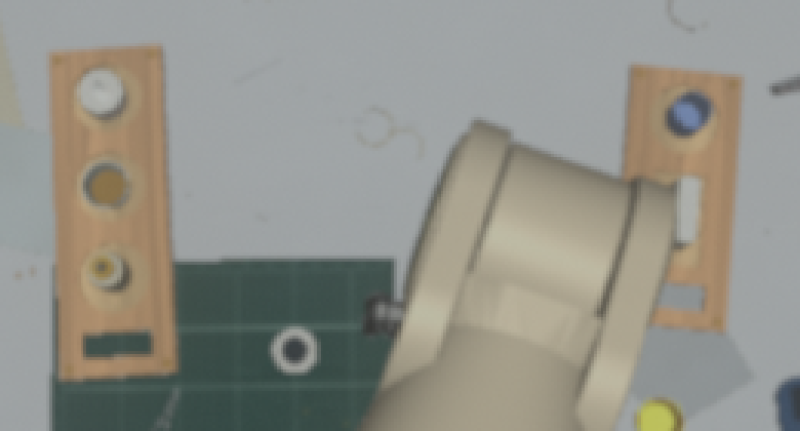

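The pictures show bottle, cup and jar in order on the long board, at crop pixels (105,270), (107,186) and (100,92), with timer and vial upright on the short one. The arm touches nothing, so I'm handing in.

```bash
python3 - <<'E'
from h import *
P=cloud('top',np.load('pics/top1.npz')['d'])
rep(P,'jar',(.642,.251),.03,.06,.03); rep(P,'cup',(.5625,.244),.025,.06,.03)
print(env.hand_in())
E
```

```text
jar 180 circ 0.6396 0.2493 0.02 rect [639.5 248.9] [37.8 37.7] 47.2 zmed 0.0433
cup 64 circ 0.5598 0.2419 0.0209 rect [559.6 241.8] [39.7 39.2] 65.3 zmed 0.0341
the job is handed in; nothing more can be done
None
```

Both kits are made up and handed in at about 28 s on the robot's clock: bottle, cup and jar on the long board, timer and vial on the short one, all upright in their pockets; the spool stand and look-alikes were left alone.

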